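Find the loose bolt and hold its cap open

TASK

First slide the empty parts dish along the bench, without lifting it, onto the middle of its round rubber pad. Then tap the three bolts on the white dust-extractor head to find the loose one (it sinks and stays down), and lift the hinged cap just behind that bolt to at least 45 degrees; finish while still holding that cap open in the gripper, so a colleague can reach the lock nut. Leave the other two caps shut, lift no cap before you have found its bolt loose, and do not disturb the cup, handpiece and spanner.

Things in the scene. Friction and masses are not known exactly. Their poses are not given: they have to be found in the camera images.
- head: Low white steel housing fixed to the bench, 150 (x) x 310 (y) x 40 mm high, origin at the centre of its underside. Own x points from the bolts (robot side) to the cap hinges; stations 1, 2, 3 lie at own y = +110, 0, -110 mm. Each has a steel hex bolt at own x = -50 mm and, behind it, an aluminium cap over its lock nut. One bolt, any of the three, is loose; it cannot be seen which.
- dish: Empty round steel parts dish, loose, 94 mm across the rim and 88 mm at the foot, 28 mm high, wall 3 mm, floor 4 mm, open on top, 0.2 to 0.3 kg; origin at the centre of its underside.
- pad: Flat round black rubber pad, 120 mm across and under 1 mm thick, flush on the bench left of the head: the dish's place. Origin at its centre.
- cup: Bystander: cardboard cup, 72 mm across, 78 mm high; origin at the centre of its underside.
- handpiece: Bystander: black grinder handpiece lying on the bench, about 165 mm long (along its own x) and 28 mm thick; origin under its middle.
- spanner: Bystander: steel spanner lying on the bench, about 160 mm long along its own x; origin under its middle.
- bolt_1_top (a point): Centre of the top face of the left (+y) bolt's hex head (22 mm across flats), 60 mm above the bench until it is pressed; 46 mm from the cap's upright tab.
- bolt_1 (a joint): How far the left (+y) bolt has sunk, m: 0 as found. A tight bolt does not move (under 1.5 mm even when pressed hard); the loose one sinks 7 mm to its stop under a push of 2 to 3 N and stays down (friction, no spring).
- cap_1 (a joint): Opening of the left (+y) cap, rad: 0 shut, 1.4 at its stop. It turns about the head's own y axis at point cap_1_hinge: as it opens, its near edge rises and swings away from the robot. A light spring (about 0.03 to 0.07 N m) and its weight (70 g) shut it from any angle when let go.
- cap_1_grip (a point): Grip point of the left (+y) cap, in its upright black tab (10 mm along the head's y, 18 mm along its x): 17 mm below the tab's top, 26 mm above the cap's flat top (60 x 56 mm). Shut, it is 86 mm above the bench, 51 mm in front of and 40 mm above the hinge line. Pinched along the head's y, the tab can pivot between the fingers.
- cap_1_hinge (a point): Middle of the left (+y) cap's hinge line, 46 mm above the bench; the line runs along the head's y axis.
- bolt_2_top (a point): Centre of the top face of the middle bolt's hex head (22 mm across flats), 60 mm above the bench until it is pressed; 46 mm from the cap's upright tab.
- bolt_2 (a joint): How far the middle bolt has sunk, m: 0 as found. A tight bolt does not move (under 1.5 mm even when pressed hard); the loose one sinks 7 mm to its stop under a push of 2 to 3 N and stays down (friction, no spring).
- cap_2 (a joint): Opening of the middle cap, rad: 0 shut, 1.4 at its stop. It turns about the head's own y axis at point cap_2_hinge: as it opens, its near edge rises and swings away from the robot. A light spring (about 0.03 to 0.07 N m) and its weight (70 g) shut it from any angle when let go.
- cap_2_grip (a point): Grip point of the middle cap, in its upright black tab (10 mm along the head's y, 18 mm along its x): 17 mm below the tab's top, 26 mm above the cap's flat top (60 x 56 mm). Shut, it is 86 mm above the bench, 51 mm in front of and 40 mm above the hinge line. Pinched along the head's y, the tab can pivot between the fingers.
- cap_2_hinge (a point): Middle of the middle cap's hinge line, 46 mm above the bench; the line runs along the head's y axis.
- bolt_3_top (a point): Centre of the top face of the right (-y) bolt's hex head (22 mm across flats), 60 mm above the bench until it is pressed; 46 mm from the cap's upright tab.
- bolt_3 (a joint): How far the right (-y) bolt has sunk, m: 0 as found. A tight bolt does not move (under 1.5 mm even when pressed hard); the loose one sinks 7 mm to its stop under a push of 2 to 3 N and stays down (friction, no spring).
- cap_3 (a joint): Opening of the right (-y) cap, rad: 0 shut, 1.4 at its stop. It turns about the head's own y axis at point cap_3_hinge: as it opens, its near edge rises and swings away from the robot. A light spring (about 0.03 to 0.07 N m) and its weight (70 g) shut it from any angle when let go.
- cap_3_grip (a point): Grip point of the right (-y) cap, in its upright black tab (10 mm along the head's y, 18 mm along its x): 17 mm below the tab's top, 26 mm above the cap's flat top (60 x 56 mm). Shut, it is 86 mm above the bench, 51 mm in front of and 40 mm above the hinge line. Pinched along the head's y, the tab can pivot between the fingers.
- cap_3_hinge (a point): Middle of the right (-y) cap's hinge line, 46 mm above the bench; the line runs along the head's y axis.
Mind the look-alikes: they are no part of the job. Of the things that look like the dish, take the one that is farthest from the robot's base at the start.

How it is judged:
On the way, in this order (a step that is already met when the one before it is completed fails the run):
1. the dish stands on the middle of its pad and is let go (horizontal distance between dish and pad below 0.025 m and height (world z) of dish below 0.006 m and angle between dish's own z axis and vertical below 0.1 rad and linear speed of dish below 0.02 m/s and contact force between dish and the arm below 0.1 N and contact force between dish and the fingers below 0.1 N), for 0.2 s.
2. the loose bolt has been tapped down (value of joint any of bolt_1, bolt_2, bolt_3 above 0.004 m), for 0.2 s.
3. its cap is lifted and held in the gripper (((value of joint bolt_1 above 0.004 m and value of joint cap_1 above 0.7 rad and contact force between cap_1 and the fingers above 0.5 N and value of joint each of cap_2, cap_3 below 0.15 rad) or (value of joint bolt_2 above 0.004 m and value of joint cap_2 above 0.7 rad and contact force between cap_2 and the fingers above 0.5 N and value of joint each of cap_1, cap_3 below 0.15 rad) or (value of joint bolt_3 above 0.004 m and value of joint cap_3 above 0.7 rad and contact force between cap_3 and the fingers above 0.5 N and value of joint each of cap_1, cap_2 below 0.15 rad))), for 0.2 s.
At the end, for the whole second after the job is handed in: The loose bolt is sunk more than 4 mm, the cap behind it is open more than 0.7 rad (40 degrees) with the fingers pressing on it (over 0.5 N), the other two caps are shut (under 0.15 rad), and the dish stands flat on the bench with its centre within 25 mm of the pad's centre (horizontal distance between dish and pad below 0.025 m and height (world z) of dish below 0.006 m and angle between dish's own z axis and vertical below 0.1 rad and ((value of joint bolt_1 above 0.004 m and value of joint cap_1 above 0.7 rad and contact force between cap_1 and the fingers above 0.5 N and value of joint each of cap_2, cap_3 below 0.15 rad) or (value of joint bolt_2 above 0.004 m and value of joint cap_2 above 0.7 rad and contact force between cap_2 and the fingers above 0.5 N and value of joint each of cap_1, cap_3 below 0.15 rad) or (value of joint bolt_3 above 0.004 m and value of joint cap_3 above 0.7 rad and contact force between cap_3 and the fingers above 0.5 N and value of joint each of cap_1, cap_2 below 0.15 rad))); the arm keeps its last pose, push and grip.
It fails at once if a cap is lifted (over 0.25 rad) whose bolt has not been found loose ((value of joint cap_1 above 0.25 rad and value of joint bolt_1 below 0.004 m) or (value of joint cap_2 above 0.25 rad and value of joint bolt_2 below 0.004 m) or (value of joint cap_3 above 0.25 rad and value of joint bolt_3 below 0.004 m)).
It fails at once if the dish is lifted off the bench (over 15 mm) or tipped (height (world z) of dish above 0.015 m or angle between dish's own z axis and vertical above 0.4 rad).
It fails at once if the cup, handpiece or spanner is moved more than 30 mm (distance of any of cup, handpiece, spanner from where it was at the start of the episode above 0.03 m).
It also fails if it takes over 67 s, if anything falls off the work surface, if the arm or the gripper's body presses on something with over 40 N, if the wrist force passes 120 N, or if a joint passes its speed limit or range.

ROBOT

A 6-joint arm with a two-finger parallel gripper is mounted at the origin on the work surface. World frame = base frame: x ahead of the robot, y to its left, z up, the work surface at z = 0. Lengths are in m, angles in rad, forces in N, time in s.
With the tool pointing down it reaches from about 0.375 to 0.925 m from the base axis. Payload 5.7 kg.
Tool frame: the origin (TCP) lies midway between the tips of the shut fingers; the grasp point (between the pads) lies 19 mm behind it (robot.grasp_offset is the z of the grasp point in the tool frame, in m); z points along the fingers, y is the line along which they close (so a half turn about z gives the same grasp; the last joint's range is limited). The gripper opens to 85 mm and grips with 20 to 120 N. Pads are 22 mm wide; open, the fingers measure 114 mm over their backs; the gripper's body (76 mm by 85 mm) begins 54 mm behind the grasp point. The pads swing forward as they close: fully open they stand 13 mm farther back than shut.
Start: joints at [1.17, 0.359, 1.51, -0, 1.272, -0.115], TCP at [0.169, 0.576, 0.231] pointing down, gripper open.
Joint ranges: [-2.97, 2.97], [-1.01, 2.36], [0.21, 2.38], [-0.96, 4.11], [0.2, 2.71], [-2.98, 2.98]. Speed limits (rad/s): [2.39, 2.39, 3.14, 3.14, 3.14, 3.14].

INTERFACE

Orientations are given as a unit quaternion [x, y, z, w].
In Python, from cell import sense, optics, robot gives the robot as it stands.
- The arm moves only by the tool apply_moves, never from a script. Its argument "targets" is a list of rows, each an object of numbers: "ax", "ay", "az": the turn, a rotation vector about the tool's x, y, z in rad; "tx", "ty", "tz": the shift along the tool's x, y, z in mm; "gripper": the finger opening in mm, from 0 to 85.4. A call has 1 to 5 rows; each row is the pose to reach, as a shift and turn from the pose commanded when the call began, along the tool's axes at that moment; what a row does not reach only later rows make up. A row lasts 1/10 s, in which the tool goes at most 50 mm and 8.59 degrees, less where a joint would pass 70% of its speed; a pose out of reach is approached as far as the arm can. A call with a gripper value outside its range is refused whole. The fingers move at their own pace and stop on an object; "squeeze" is the grip in N (left out, the last holds). Time passes only in rows, so rows that repeat a pose let the fingers close. It gives the time, the measured TCP pose, the force, the opening and the grip force at its end, in the units of the state.
- sense(): the state, without advancing time (a new reading comes with each control period).
- optics.capture(name): name is "scene" or "top" or "wrist"; returns the picture (420x560x3 uint8, red, green, blue); there is no depth.
- optics.camera_params(name): a dict with "intrinsics" (3x3 intrinsics, pixels), "extrinsics" (4x4, takes a point from camera to world coordinates); the wrist camera has in their place "hand_eye" (4x4, takes a point from camera to tool coordinates, whose origin is the TCP and whose axes are the flange's). Camera axes: x right, y up, looking along -z (the intrinsics and any distortion apply to the point x, -y, -z); pixel columns grow to the right and rows downward; lengths in m; the calibration is good to about 2 mm. A picture is of the moment at which its call begins: read the wrist's pose just before it. camera_params takes no time and is no camera call.
- robot.close_job(): hands the job in; it is judged then, once.
Trained networks look in the newest picture that a camera, given by its name, has taken for a name from the list of things; names that differ only in an ending like _2 or _b are one class to them, and where a whole thing is asked for, a point or a joint stands for the part that bears it (a point fixed in the world has none). Each returns a list of dicts, best first, with "score" (0 to 1); they miss things now and then, are a little off and sometimes report something else, mostly with a low value. They report only what shows in the picture. A call takes as long as a camera call. They do not tell look-alikes from the thing itself.
- optics.recognise(name, camera): "pixel" ([column, row] in pixels, amid what is visible of it).
- optics.masks_of(name, camera): "pixels" (420x560 bool, what is visible of it) and "pixel" ([column, row] in pixels, amid what is visible of it).
The state is a dict: "time": time; "joints": joint angles; "qd": joint speeds; "effort": joint torques, N m; "eef_pos": TCP position; "tcp_rot": TCP orientation; "wrist_force": force on the tool from outside, world axes, zero at the start; "ft_torque": the same for the moment, N m; "width": opening from 0.0 (shut) to 1.0 (fully open); "grip_force": force on a finger pad.
Only numpy, scipy, OpenCV 4.12 (cv2) and the standard library are available. Lean on these libraries where they do the work, as an engineer would, in place of code of your own. Each camera call takes 0.05 s, during which the arm holds its last target. There are 200 camera calls.

## Working session

There is one attempt and no reset: what is moved stays moved. The work goes in short steps, Python scripts to look and compute and a tool call to move; the robot and the scene stay as the last step left them, time stands still between calls to the robot, and variables do not carry over. Pictures are saved under pics/ and viewed, at most 10 in all, crops included, and the job is handed in when it is done.

Besides the shell and the picture viewer there is one more tool, called in YAML: its name, and indented under it one key for each argument. apply_moves: Moves the arm, as the interface text tells. Its arguments: {"type":"object","properties":{"targets":{"type":"array"},"squeeze":{"type":"number"}},"required":["targets"]}

```bash
mkdir -p pics; cat > h.py <<'E'
import numpy as np, cv2
from cell import sense, optics, robot
from scipy.spatial.transform import Rotation as R
def cam(name):
    p=optics.camera_params(name); K=np.array(p["intrinsics"])
    if name=="wrist":
        s=sense(); T=np.eye(4); T[:3,:3]=R.from_quat(s["tcp_rot"]).as_matrix(); T[:3,3]=s["eef_pos"]
        return K,T@np.array(p["hand_eye"]),p
    return K,np.array(p["extrinsics"]),p
def at(px,z,c):
    K,E,_=c; d=np.linalg.inv(K)@np.array([px[0],px[1],1.]); d=E[:3,:3]@(d*[1,-1,-1])
    o=E[:3,3]; return o+d*(z-o[2])/d[2]
def proj(P,c):
    K,E,_=c; q=np.linalg.inv(E)@np.r_[P,1]; q=K@(q[:3]*[1,-1,-1]); return q[:2]/q[2]
E
python3 - <<'E'
from h import *
s=sense(); print(s["time"],s["eef_pos"],s["tcp_rot"],robot.grasp_offset)
for n in ["top","scene"]:
    c=cam(n); print(n,c[2].keys(),c[1][:3,3].round(3)); im=optics.capture(n); cv2.imwrite(f"pics/{n}0.png",im[:,:,::-1])
    for t,z in [("dish",.014),("pad",0),("cup",.04),("handpiece",.014),("spanner",.005),("head",.04),("bolt_1_top",.06),("cap_1_grip",.086)]:
        print(t,[(round(r["score"],2),np.round(r["pixel"]).tolist(),at(r["pixel"],z,c)[:2].round(3).tolist()) for r in optics.recognise(t,n)])
E
```

```text
0.0 [0.16887703 0.5750385  0.23046405] [ 1.42406177e-01  9.89807892e-01 -8.70981761e-04 -2.40815266e-04] -0.0187
top dict_keys(['intrinsics', 'extrinsics']) [ 0.434 -0.015  1.489]
dish [(0.64, [137.0, 202.0], [0.518, 0.415]), (0.64, [278.0, 176.0], [0.601, -0.0]), (0.63, [173.0, 270.0], [0.319, 0.304]), (0.6, [134.0, 250.0], [0.376, 0.419])]
pad [(0.95, [196.0, 201.0], [0.524, 0.243])]
cup [(0.92, [200.0, 133.0], [0.723, 0.231])]
handpiece [(0.59, [328.0, 259.0], [0.361, -0.148]), (0.44, [318.0, 187.0], [0.57, -0.119])]
spanner [(0.61, [414.0, 215.0], [0.494, -0.402])]
head [(0.62, [312.0, 173.0], [0.609, -0.1])]
bolt_1_top []
cap_1_grip [(0.81, [276.0, 178.0], [0.587, 0.004])]
scene dict_keys(['intrinsics', 'extrinsics']) [ 1.215 -0.612  0.964]
dish [(0.97, [361.0, 177.0], [0.519, 0.389]), (0.89, [334.0, 156.0], [0.367, 0.415]), (0.73, [273.0, 268.0], [0.621, -0.123]), (0.22, [296.0, 230.0], [0.556, 0.032])]
pad [(0.97, [335.0, 199.0], [0.527, 0.243]), (0.24, [279.0, 254.0], [0.584, -0.068])]
cup [(0.66, [377.0, 222.0], [0.721, 0.223])]
handpiece []
spanner [(0.61, [255.0, 281.0], [0.616, -0.187]), (0.56, [167.0, 298.0], [0.497, -0.403])]
head [(0.96, [274.0, 267.0], [0.637, -0.134])]
bolt_1_top [(0.51, [281.0, 228.0], [0.549, -0.026])]
cap_1_grip [(0.72, [296.0, 231.0], [0.609, -0.019])]
```

View pics/top0.png

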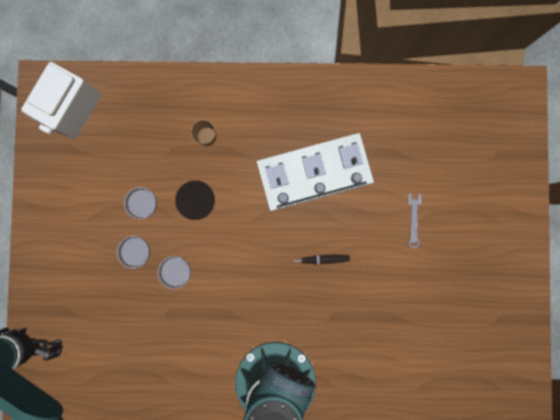

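View pics/scene0.png

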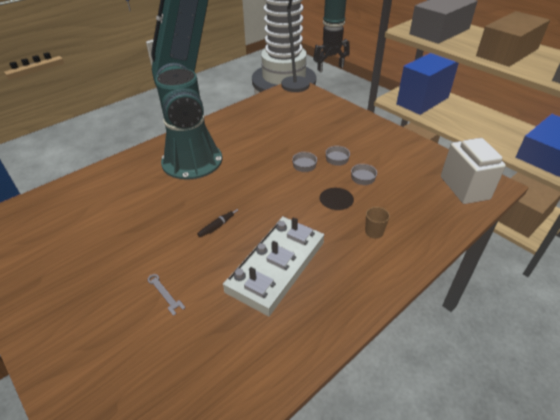

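Four views agree: the farthest dish is the one at top pixel (141,203), the pad is at (195,200), and the bolts sit at about (283,198), (320,188) and (357,177) on the robot side. Next I refine these positions.

```bash
python3 - <<'E'
from h import *
for n in ["top","scene"]:
    c=cam(n); optics.capture(n)
    for t,z in [("dish",.014),("pad",0),("bolt_1_top",.056),("cap_1_grip",.07),("cap_1_hinge",.046),("head",.02)]:
        for r in optics.masks_of(t,n):
            if r["score"]<.3: continue
            m=r["pixels"].astype(np.uint8); ct=max(cv2.findContours(m,0,2)[0],key=cv2.contourArea)
            (x,y),sz,a=cv2.minAreaRect(ct)
            b=cv2.boundingRect(ct); w=[at(p[0],.04,c)[:2].round(3).tolist() for p in cv2.boxPoints(cv2.minAreaRect(ct))[:,None]] if t=="head" else ""
            print(n,t,round(r["score"],2),b,int(m.sum()),at((b[0]+b[2]/2-.5,b[1]+b[3]/2-.5),z,c)[:2].round(4),w)
E
```

```text
top dish 0.96 (158, 256, 32, 33) 801 [0.3146 0.3019] 
top dish 0.65 (124, 187, 33, 33) 840 [0.5157 0.4068] 
top dish 0.64 (117, 235, 33, 33) 845 [0.374  0.4231] 
top pad 0.98 (175, 181, 40, 39) 1221 [0.5279 0.248 ] 
top bolt_1_top 0.52 (279, 194, 8, 8) 50 [ 0.5353 -0.0142] 
top cap_1_grip 0.87 (266, 165, 22, 23) 361 [0.5952 0.0038] 
top cap_1_grip 0.44 (339, 143, 24, 25) 446 [ 0.6582 -0.2056] 
top cap_1_hinge 0.3 (316, 183, 8, 9) 54 [ 0.5679 -0.1203] 
top head 0.64 (258, 134, 114, 76) 5533 [ 0.6158 -0.1071] [[0.646, 0.065], [0.731, -0.236], [0.581, -0.276], [0.496, 0.022]]
scene dish 0.96 (326, 146, 24, 20) 396 [0.3736 0.4239] 
scene dish 0.58 (351, 164, 26, 22) 455 [0.5178 0.406 ] 
scene dish 0.56 (292, 153, 25, 19) 396 [0.3157 0.3   ] 
scene pad 0.75 (319, 188, 35, 23) 631 [0.5312 0.2454] 
scene pad 0.3 (198, 212, 36, 26) 331 [ 0.3496 -0.1361] 
scene bolt_1_top 0.49 (149, 276, 35, 39) 345 [ 0.5261 -0.4124] 
scene bolt_1_top 0.44 (279, 222, 6, 7) 38 [ 0.5392 -0.0157] 
scene cap_1_grip 0.6 (287, 218, 25, 26) 378 [ 0.6021 -0.002 ] 
scene cap_1_grip 0.6 (278, 221, 8, 9) 55 [ 0.5496 -0.0249] 
scene cap_1_grip 0.34 (245, 268, 28, 29) 475 [ 0.6664 -0.2123] 
scene cap_1_hinge 0.75 (287, 218, 25, 27) 365 [0.5871 0.0129] 
scene head 0.57 (223, 217, 101, 100) 5164 [ 0.6214 -0.1235] [[0.594, -0.292], [0.454, 0.058], [0.66, 0.06], [0.757, -0.266]]
```

apply_moves:
  targets:
    - {"tx": -50, "ty": -10, "az": -0.12, "gripper": 0}
    - {"tx": -100, "ty": -20, "az": -0.24, "gripper": 0}
    - {"tx": -150, "ty": -30, "az": -0.36, "gripper": 0}
    - {"tx": -195, "ty": -40, "az": -0.36, "gripper": 0}
    - {"tx": -240, "ty": -50, "az": -0.36, "gripper": 0}

```text
validation failed for argument at $.ta...
```

```bash
cat > go.py <<'E'
# usage: go.py x y z yawdeg(of tool y axis): shifts in tool axes from the measured pose
from h import *; import sys
x,y,z,a=map(float,sys.argv[1:5]); s=sense(); M=R.from_quat(s["tcp_rot"])
print(s["time"],"pos",np.round(s["eef_pos"],4),"F",np.round(s["wrist_force"],1),"w",round(s["width"],3))
a=np.radians(a); Y=np.array([np.cos(a),np.sin(a),0]); Z=np.array([0,0,-1.]); W=R.from_matrix(np.c_[np.cross(Y,Z),Y,Z])
print("shift mm",(M.inv().apply(np.array([x,y,z])-s["eef_pos"])*1000).round(1),"turn",(M.inv()*W).as_rotvec().round(3))
E
python3 go.py .518 .39 .12 94.3
```

```text
1.6 pos [0.1692 0.5756 0.2312] F [-0.5  0.2 -0.3] w 1.001
shift mm [-387.   -79.7  111.2] turn [-0.    -0.    -0.361]
```

apply_moves:
  targets:
    - {"ax": 0, "ay": 0, "az": -0.12, "tx": -50, "ty": -10, "tz": 0, "gripper": 0}
    - {"ax": 0, "ay": 0, "az": -0.24, "tx": -100, "ty": -20, "tz": 0, "gripper": 0}
    - {"ax": 0, "ay": 0, "az": -0.36, "tx": -150, "ty": -30, "tz": 0, "gripper": 0}
    - {"ax": 0, "ay": 0, "az": -0.36, "tx": -195, "ty": -40, "tz": 0, "gripper": 0}
    - {"ax": 0, "ay": 0, "az": -0.36, "tx": -240, "ty": -50, "tz": 0, "gripper": 0}

```text
time: 2.1
eef_pos: [0.3871, 0.4589, 0.2314]
tcp_rot: [-0.037, 0.999, 0.0, 0.0]
wrist_force: [-0.3, 0.6, -0.2]
width: 0.142
grip_force: 0.0
```

```bash
python3 go.py .518 .39 .12 94.3
```

```text
2.1 pos [0.3871 0.4589 0.2314] F [-0.3  0.6 -0.2] w 0.142
shift mm [-125.3  -78.4  111.5] turn [ 0.     0.    -0.001]
```

apply_moves:
  targets:
    - {"ax": 0, "ay": 0, "az": 0, "tx": -42, "ty": -26, "tz": 20, "gripper": 0}
    - {"ax": 0, "ay": 0, "az": 0, "tx": -84, "ty": -52, "tz": 20, "gripper": 0}
    - {"ax": 0, "ay": 0, "az": 0, "tx": -125, "ty": -78, "tz": 40, "gripper": 0}
    - {"ax": 0, "ay": 0, "az": 0, "tx": -125, "ty": -78, "tz": 80, "gripper": 0}
    - {"ax": 0, "ay": 0, "az": 0, "tx": -125, "ty": -78, "tz": 112, "gripper": 0}

```text
time: 2.6
eef_pos: [0.5178, 0.3901, 0.1178]
tcp_rot: [-0.036, 0.999, 0.0, 0.0]
wrist_force: [-0.2, 0.0, -1.0]
width: 0.004
grip_force: 0.0
```

```bash
python3 - <<'E'
from h import *
c=cam("wrist"); im=optics.capture("wrist"); print(sense()["eef_pos"],c[1][:3,3])
for P in [(.517,.406,.028),(.529,.247,0)]:
    p=proj(np.array(P),c); print(p); im=cv2.circle(im.copy(),tuple(int(v) for v in p),4,(255,0,0),-1)
cv2.imwrite("pics/w1.png",im[:,:,::-1])
for r in optics.masks_of("dish","wrist")+optics.masks_of("pad","wrist"):
    m=r["pixels"].astype(np.uint8); b=cv2.boundingRect(m); print(r["score"],b,at((b[0]+b[2]/2,b[1]+b[3]/2),.02,c))
E
```

```text
[0.51360228 0.38846877 0.11215843] [0.450744   0.38580372 0.26049986]
[303.42024252 214.52590049]
[110.90462892 206.16942216]
0.74 (276, 0, 147, 78) [0.39400522 0.42701997 0.02      ]
0.62 (242, 151, 124, 118) [0.5156081  0.40682547 0.02      ]
0.69 (40, 132, 146, 140) [0.51953384 0.25950651 0.02      ]
```

View pics/w1.png

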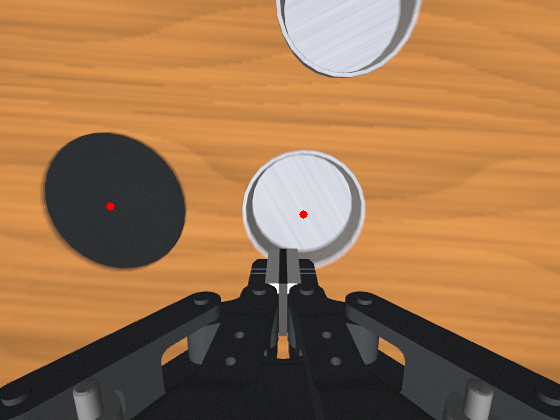

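```bash
python3 go.py .517 .39 .010 94.3
```

```text
2.75 pos [0.5141 0.3902 0.1172] F [ 0.2  1.1 -0.3] w 0.0
shift mm [-3.400e+00 -1.000e-01  1.071e+02] turn [-0.003 -0.005 -0.001]
```

apply_moves:
  targets:
    - {"ax": 0, "ay": 0, "az": 0, "tx": 0, "ty": 0, "tz": 45, "gripper": 0}
    - {"ax": 0, "ay": 0, "az": 0, "tx": 0, "ty": 0, "tz": 85, "gripper": 0}
    - {"ax": 0, "ay": 0, "az": 0, "tx": 0, "ty": 0, "tz": 100, "gripper": 0}
    - {"ax": 0, "ay": 0, "az": 0, "tx": 0, "ty": 0, "tz": 107, "gripper": 0}
    - {"ax": 0, "ay": 0, "az": 0, "tx": 0, "ty": 0, "tz": 107, "gripper": 0}

```text
time: 3.25
eef_pos: [0.5164, 0.3922, 0.0133]
tcp_rot: [-0.037, 0.999, 0.0, 0.001]
wrist_force: [-0.1, -0.5, 0.4]
width: 0.004
grip_force: 0.0
```

apply_moves:
  targets:
    - {"ax": 0, "ay": 0, "az": 0, "tx": 0, "ty": -7, "tz": 0, "gripper": 0}
    - {"ax": 0, "ay": 0, "az": 0, "tx": 0, "ty": -14, "tz": 0, "gripper": 0}
    - {"ax": 0, "ay": 0, "az": 0, "tx": 0, "ty": -24, "tz": 0, "gripper": 0}
    - {"ax": 0, "ay": 0, "az": 0, "tx": 0, "ty": -34, "tz": 0, "gripper": 0}
    - {"ax": 0, "ay": 0, "az": 0, "tx": 0, "ty": -44, "tz": 0, "gripper": 0}

```text
time: 3.75
eef_pos: [0.5194, 0.3468, 0.0129]
tcp_rot: [-0.037, 0.999, 0.0, 0.0]
wrist_force: [-0.6, 1.4, 1.7]
width: 0.003
grip_force: 0.8
```

apply_moves:
  targets:
    - {"ax": 0, "ay": 0, "az": 0, "tx": 0, "ty": -12, "tz": 0, "gripper": 0}
    - {"ax": 0, "ay": 0, "az": 0, "tx": 0, "ty": -24, "tz": 0, "gripper": 0}
    - {"ax": 0, "ay": 0, "az": 0, "tx": 0, "ty": -36, "tz": 0, "gripper": 0}
    - {"ax": 0, "ay": 0, "az": 0, "tx": 0, "ty": -48, "tz": 0, "gripper": 0}
    - {"ax": 0, "ay": 0, "az": 0, "tx": 0, "ty": -60, "tz": 0, "gripper": 0}

```text
time: 4.25
eef_pos: [0.5235, 0.2866, 0.0122]
tcp_rot: [-0.037, 0.999, -0.0, -0.0]
wrist_force: [0.4, 1.8, 1.8]
width: -0.0
grip_force: 0.8
```

apply_moves:
  targets:
    - {"ax": 0, "ay": 0, "az": 0, "tx": 0, "ty": -12, "tz": 0, "gripper": 0}
    - {"ax": 0, "ay": 0, "az": 0, "tx": 0, "ty": -24, "tz": 0, "gripper": 0}
    - {"ax": 0, "ay": 0, "az": 0, "tx": 0, "ty": -36, "tz": 0, "gripper": 0}
    - {"ax": 0, "ay": 0, "az": 0, "tx": 0, "ty": -44, "tz": 0, "gripper": 0}
    - {"ax": 0, "ay": 0, "az": 0, "tx": 0, "ty": -50, "tz": 0, "gripper": 0}

```text
time: 4.75
eef_pos: [0.5271, 0.237, 0.0122]
tcp_rot: [-0.037, 0.999, -0.0, -0.0]
wrist_force: [-0.2, 1.2, 0.9]
width: -0.004
grip_force: 0.6
```

```bash
python3 - <<'E'
from h import *
print(sense()["eef_pos"],sense()["wrist_force"])
for n in ["top","scene"]:
  c=cam(n); optics.capture(n)
  for r in optics.masks_of("dish",n)+optics.masks_of("pad",n):
    if r["score"]<.3: continue
    m=r["pixels"].astype(np.uint8); b=cv2.boundingRect(m); print(n,round(r["score"],2),b,at((b[0]+b[2]/2-.5,b[1]+b[3]/2-.5),.014,c).round(4))
E
```

```text
[0.5271194  0.23697037 0.01222728] [-0.23951605  1.24020097  0.89013955]
top 0.85 (117, 235, 21, 33) [0.3737 0.4408 0.014 ]
top 0.39 (353, 174, 7, 7) [ 0.602  -0.2298  0.014 ]
top 0.49 (201, 182, 13, 34) [0.532  0.2086 0.014 ]
scene 0.79 (292, 152, 24, 21) [0.3144 0.2986 0.014 ]
scene 0.69 (326, 184, 27, 21) [0.5305 0.2598 0.014 ]
scene 0.72 (320, 191, 34, 20) [0.5475 0.2285 0.014 ]
scene 0.43 (148, 275, 37, 41) [ 0.4942 -0.4032  0.014 ]
```

apply_moves:
  targets:
    - {"ax": 0, "ay": 0, "az": 0, "tx": 0, "ty": -6, "tz": 0, "gripper": 0}
    - {"ax": 0, "ay": 0, "az": 0, "tx": 0, "ty": -12, "tz": 0, "gripper": 0}
    - {"ax": 0, "ay": 0, "az": 0, "tx": 0, "ty": -2, "tz": 0, "gripper": 0}
    - {"ax": 0, "ay": 0, "az": 0, "tx": 0, "ty": -2, "tz": -45, "gripper": 0}
    - {"ax": 0, "ay": 0, "az": 0, "tx": 0, "ty": -2, "tz": -95, "gripper": 0}

```text
time: 5.55
eef_pos: [0.5253, 0.2359, 0.1063]
tcp_rot: [-0.037, 0.999, -0.001, -0.003]
wrist_force: [0.8, 0.3, -0.8]
width: 0.003
grip_force: 0.0
```

apply_moves:
  targets:
    - {"ax": 0, "ay": 0, "az": -0.1, "tx": 0, "ty": -50, "tz": -20, "gripper": 0}
    - {"ax": 0, "ay": 0, "az": -0.2, "tx": 0, "ty": -100, "tz": -40, "gripper": 0}
    - {"ax": 0, "ay": 0, "az": -0.2, "tx": 0, "ty": -150, "tz": -40, "gripper": 0}
    - {"ax": 0, "ay": 0, "az": -0.2, "tx": 0, "ty": -200, "tz": -40, "gripper": 0}
    - {"ax": 0, "ay": 0, "az": -0.2, "tx": 0, "ty": -230, "tz": -40, "gripper": 0}

```text
time: 6.05
eef_pos: [0.5447, 0.0043, 0.148]
tcp_rot: [-0.136, 0.991, -0.0, 0.001]
wrist_force: [0.5, 0.5, 0.2]
width: 0.004
grip_force: 0.0
```

```bash
python3 - <<'E'
from h import *
print(sense()["eef_pos"])
for n in ["top","scene"]:
  c=cam(n); optics.capture(n)
  for r in optics.masks_of("dish",n)+optics.masks_of("pad",n):
    if r["score"]<.3: continue
    m=r["pixels"].astype(np.uint8); b=cv2.boundingRect(m); print(n,round(r["score"],2),b,at((b[0]+b[2]/2-.5,b[1]+b[3]/2-.5),.014,c).round(4))
c=cam("wrist"); im=optics.capture("wrist").copy()
h=np.array([.6135,-.106]); a=.275; X=np.array([np.cos(a),np.sin(a)]); Y=np.array([-X[1],X[0]])
for i in (1,0,-1):
  b=h-.05*X+.11*i*Y; g=h+(-.05+.046)*X+.11*i*Y
  for q,z in((b,.06),(g,.103)):
    p=proj(np.r_[q,z],c); print(q,p); cv2.circle(im,tuple(int(v) for v in p),3,(255,0,0),-1)
cv2.imwrite("pics/w2.png",im[:,:,::-1])
E
```

```text
[0.54473658 0.00432908 0.14797066]
top 0.7 (157, 256, 33, 33) [0.3146 0.3034 0.014 ]
top 0.69 (116, 235, 34, 33) [0.3739 0.4246 0.014 ]
top 0.65 (175, 184, 33, 32) [0.5283 0.2559 0.014 ]
top 0.58 (181, 181, 34, 39) [0.5271 0.2366 0.014 ]
scene 0.75 (326, 146, 24, 20) [0.3736 0.4239 0.014 ]
scene 0.72 (302, 153, 14, 19) [0.3273 0.3125 0.014 ]
scene 0.58 (324, 183, 27, 23) [0.5258 0.2548 0.014 ]
scene 0.53 (320, 192, 34, 19) [0.5492 0.2266 0.014 ]
[ 0.53550858 -0.01371058] [257.1843246  196.77098088]
[ 0.57978014 -0.00121942] [253.70131134 281.72140224]
[ 0.56537874 -0.11957735] [107.09128732 197.00754458]
[ 0.6096503  -0.10708619] [ 82.33640613 281.97627358]
[ 0.5952489  -0.22544412] [-42.95465058 197.24403405]
[ 0.63952046 -0.21295296] [-88.96710452 282.23105361]
```

View pics/w2.png

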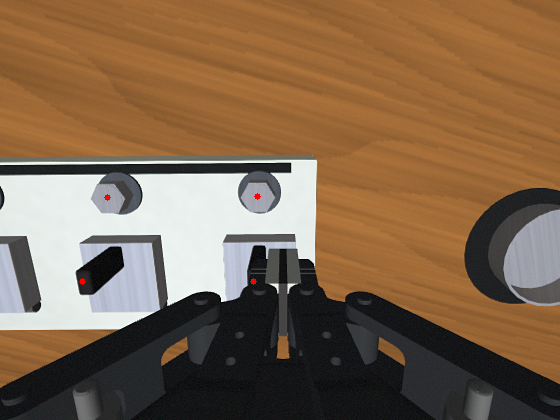

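The bolt projections land on the bolts (257,197) and (107,197), and the dish sits on the pad about 7 mm off centre. I tap bolt 1 next.

```bash
python3 go.py .5355 -.0137 .065 105.76; python3 go.py .5654 -.1196 .065 105.76
```

```text
6.4 pos [0.5441 0.008  0.1472] F [ 0.2  0.4 -0.3] w -0.0
shift mm [ 14.1 -18.6  82.2] turn [ 0.001 -0.     0.   ]
6.4 pos [0.5441 0.008  0.1472] F [ 0.2  0.4 -0.3] w -0.0
shift mm [  14.2 -128.6   82.1] turn [ 0.001 -0.     0.   ]
```

apply_moves:
  targets:
    - {"ax": 0, "ay": 0, "az": 0, "tx": 14, "ty": -17, "tz": 30, "gripper": 0}
    - {"ax": 0, "ay": 0, "az": 0, "tx": 14, "ty": -17, "tz": 70, "gripper": 0}
    - {"ax": 0, "ay": 0, "az": 0, "tx": 14, "ty": -17, "tz": 82, "gripper": 0}
    - {"ax": 0, "ay": 0, "az": 0, "tx": 14, "ty": -17, "tz": 88, "gripper": 0}
    - {"ax": 0, "ay": 0, "az": 0, "tx": 14, "ty": -17, "tz": 91, "gripper": 0}

```text
time: 6.9
eef_pos: [0.5335, -0.0121, 0.0592]
tcp_rot: [-0.138, 0.99, 0.001, -0.002]
wrist_force: [-18.3, 2.2, 60.6]
width: 0.002
grip_force: 30.3
```

apply_moves:
  targets:
    - {"ax": 0, "ay": 0, "az": 0, "tx": 0, "ty": 0, "tz": -28, "gripper": 0}
    - {"ax": 0, "ay": 0, "az": 0, "tx": 0, "ty": -50, "tz": -28, "gripper": 0}
    - {"ax": 0, "ay": 0, "az": 0, "tx": 0, "ty": -100, "tz": -28, "gripper": 0}
    - {"ax": 0, "ay": 0, "az": 0, "tx": 0, "ty": -110, "tz": -20, "gripper": 0}
    - {"ax": 0, "ay": 0, "az": 0, "tx": 0, "ty": -110, "tz": -10, "gripper": 0}

```text
time: 7.4
eef_pos: [0.5675, -0.1209, 0.0674]
tcp_rot: [-0.136, 0.991, -0.001, 0.002]
wrist_force: [-1.1, 0.2, 0.1]
width: 0.0
grip_force: 0.0
```

apply_moves:
  targets:
    - {"ax": 0, "ay": 0, "az": 0, "tx": 0, "ty": 0, "tz": 5, "gripper": 0}
    - {"ax": 0, "ay": 0, "az": 0, "tx": 0, "ty": 0, "tz": 9, "gripper": 0}

```text
time: 7.6
eef_pos: [0.5643, -0.1179, 0.0592]
tcp_rot: [-0.138, 0.99, 0.0, -0.001]
wrist_force: [-14.9, 1.3, 58.5]
width: -0.001
grip_force: 29.5
```

apply_moves:
  targets:
    - {"ax": 0, "ay": 0, "az": 0, "tx": 0, "ty": 0, "tz": -28, "gripper": 0}
    - {"ax": 0, "ay": 0, "az": 0, "tx": 0, "ty": -50, "tz": -28, "gripper": 0}
    - {"ax": 0, "ay": 0, "az": 0, "tx": 0, "ty": -100, "tz": -28, "gripper": 0}
    - {"ax": 0, "ay": 0, "az": 0, "tx": 0, "ty": -110, "tz": -20, "gripper": 0}
    - {"ax": 0, "ay": 0, "az": 0, "tx": 0, "ty": -110, "tz": -10, "gripper": 0}

```text
time: 8.1
eef_pos: [0.5956, -0.2256, 0.067]
tcp_rot: [-0.136, 0.991, -0.0, 0.0]
wrist_force: [-0.0, 0.2, -0.5]
width: 0.003
grip_force: 0.0
```

apply_moves:
  targets:
    - {"ax": 0, "ay": 0, "az": 0, "tx": 0, "ty": 0, "tz": 5, "gripper": 0}
    - {"ax": 0, "ay": 0, "az": 0, "tx": 0, "ty": 0, "tz": 9, "gripper": 0}

```text
time: 8.3
eef_pos: [0.5933, -0.2226, 0.0569]
tcp_rot: [-0.138, 0.99, 0.001, -0.002]
wrist_force: [-1.4, 0.2, 2.4]
width: -0.0
grip_force: 0.9
```

apply_moves:
  targets:
    - {"ax": 0, "ay": 0, "az": 0, "tx": 0, "ty": 0, "tz": 4, "gripper": 0}
    - {"ax": 0, "ay": 0, "az": 0, "tx": 0, "ty": 0, "tz": 5, "gripper": 0}
    - {"ax": 0, "ay": 0, "az": 0, "tx": 0, "ty": 0, "tz": 5, "gripper": 0}

```text
time: 8.6
eef_pos: [0.5948, -0.2243, 0.0533]
tcp_rot: [-0.137, 0.991, 0.0, -0.0]
wrist_force: [-0.8, -0.2, -1.1]
width: -0.003
grip_force: 0.0
```

apply_moves:
  targets:
    - {"ax": 0, "ay": 0, "az": 0, "tx": 0, "ty": 0, "tz": -40, "gripper": 0}
    - {"ax": 0, "ay": 0, "az": 0, "tx": 0, "ty": 0, "tz": -80, "gripper": 40}
    - {"ax": 0, "ay": 0, "az": 0, "tx": 0, "ty": 0, "tz": -85, "gripper": 40}

```text
time: 8.9
eef_pos: [0.5986, -0.2268, 0.1437]
tcp_rot: [-0.137, 0.991, -0.003, 0.004]
wrist_force: [1.2, 0.1, 0.4]
width: 0.328
grip_force: 0.0
```

```bash
python3 - <<'E'
from h import *
c=cam("wrist"); im=optics.capture("wrist").copy(); print(sense()["eef_pos"])
h=np.array([.6135,-.106]); a=.275; X=np.array([np.cos(a),np.sin(a)]); Y=np.array([-X[1],X[0]])
for q,z in [(h-.05*X-.11*Y,.053),(h-.05*X,.06),(h-.004*X,.103),(h-.004*X-.11*Y,.103)]:
    p=proj(np.r_[q,z],c); print(q,p); cv2.circle(im,tuple(int(v) for v in p),3,(255,0,0),-1)
cv2.imwrite("pics/w3.png",im[:,:,::-1])
E
python3 go.py .6395 -.213 .115 105.76
```

```text
[ 0.59779245 -0.22648646  0.14237404]
[ 0.5952489  -0.22544412] [286.01681415 209.45476469]
[ 0.56537874 -0.11957735] [437.10060964 212.09461412]
[ 0.6096503  -0.10708619] [458.44015259 299.9863525 ]
[ 0.63952046 -0.21295296] [286.16621588 299.57524596]
8.95 pos [ 0.5978 -0.2265  0.1424] F [ 0.5 -0.1  0.7] w 0.419
shift mm [-43.6   1.8  27.6] turn [-0.005  0.006 -0.   ]
```

View pics/w3.png

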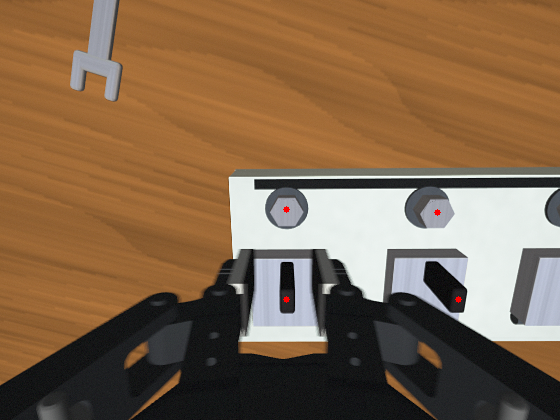

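apply_moves:
  targets:
    - {"ax": 0, "ay": 0, "az": 0, "tx": -25, "ty": 0, "tz": 0, "gripper": 40}
    - {"ax": 0, "ay": 0, "az": 0, "tx": -45, "ty": 0, "tz": 0, "gripper": 40}
    - {"ax": 0, "ay": 0, "az": 0, "tx": -45, "ty": 0, "tz": 30, "gripper": 40}
    - {"ax": 0, "ay": 0, "az": 0, "tx": -45, "ty": 0, "tz": 50, "gripper": 40}
    - {"ax": 0, "ay": 0, "az": 0, "tx": -45, "ty": 0, "tz": 50, "gripper": 40}

```text
time: 9.45
eef_pos: [0.6353, -0.2115, 0.0839]
tcp_rot: [-0.137, 0.991, 0.002, -0.003]
wrist_force: [-1.0, 0.7, 0.1]
width: 0.466
grip_force: 0.0
```

```bash
python3 go.py .6395 -.213 .068 105.76
```

```text
9.45 pos [ 0.6353 -0.2115  0.0839] F [-1.   0.7  0.1] w 0.466
shift mm [-3.8 -2.6 15.8] turn [ 0.005 -0.006 -0.   ]
```

apply_moves:
  targets:
    - {"ax": 0, "ay": 0, "az": 0, "tx": -2, "ty": 0, "tz": 10, "gripper": 40}
    - {"ax": 0, "ay": 0, "az": 0, "tx": -2, "ty": 0, "tz": 17, "gripper": 40}
    - {"ax": 0, "ay": 0, "az": 0, "tx": -2, "ty": 0, "tz": 17, "gripper": 0}
    - {"ax": 0, "ay": 0, "az": 0, "tx": -2, "ty": 0, "tz": 17, "gripper": 0}
    - {"ax": 0, "ay": 0, "az": 0, "tx": -2, "ty": 0, "tz": 17, "gripper": 0}
  squeeze: 40

```text
time: 9.95
eef_pos: [0.6405, -0.2126, 0.0719]
tcp_rot: [-0.137, 0.991, -0.0, 0.0]
wrist_force: [0.6, 1.6, -1.5]
width: 0.107
grip_force: 40.6
```

apply_moves:
  targets:
    - {"ax": 0, "ay": 0, "az": 0, "tx": 0, "ty": 0, "tz": 0, "gripper": 0}
    - {"ax": 0, "ay": 0, "az": 0, "tx": 0, "ty": 0, "tz": 0, "gripper": 0}
  squeeze: 40

```text
time: 10.15
eef_pos: [0.6404, -0.2126, 0.0718]
tcp_rot: [-0.137, 0.991, -0.0, 0.0]
wrist_force: [-0.6, 0.7, 2.0]
width: 0.108
grip_force: 41.0
```

apply_moves:
  targets:
    - {"ax": 0, "ay": 0, "az": 0, "tx": -6.5, "ty": 0, "tz": -6.5, "gripper": 0}
    - {"ax": 0, "ay": 0, "az": 0, "tx": -14.5, "ty": 0, "tz": -12, "gripper": 0}
    - {"ax": 0, "ay": 0, "az": 0, "tx": -22.5, "ty": 0, "tz": -16.5, "gripper": 0}
    - {"ax": 0, "ay": 0, "az": 0, "tx": -31, "ty": 0, "tz": -19.5, "gripper": 0}
    - {"ax": 0, "ay": 0, "az": 0, "tx": -40, "ty": 0, "tz": -21.5, "gripper": 0}

```text
time: 10.65
eef_pos: [0.6772, -0.2019, 0.0932]
tcp_rot: [-0.137, 0.991, 0.0, -0.002]
wrist_force: [-6.7, -1.3, -0.0]
width: 0.112
grip_force: 39.3
```

apply_moves:
  targets:
    - {"ax": 0, "ay": 0, "az": 0, "tx": -9, "ty": 0, "tz": -0.5, "gripper": 0}
    - {"ax": 0, "ay": 0, "az": 0, "tx": -18, "ty": 0, "tz": 0, "gripper": 0}
    - {"ax": 0, "ay": 0, "az": 0, "tx": -18, "ty": 0, "tz": 0, "gripper": 0}
    - {"ax": 0, "ay": 0, "az": 0, "tx": -18, "ty": 0, "tz": 0, "gripper": 0}

```text
time: 11.05
eef_pos: [0.6963, -0.1964, 0.0938]
tcp_rot: [-0.137, 0.991, 0.0, -0.0]
wrist_force: [-4.6, 1.6, 5.7]
width: 0.108
grip_force: 40.4
```

```bash
python3 - <<'E'
from h import *
a=optics.capture("scene")[130:340,150:410]; b=optics.capture("wrist")
s=sense(); print(s["eef_pos"],s["wrist_force"],s["width"],s["grip_force"],s["time"])
cv2.imwrite("pics/f.png",cv2.hconcat([cv2.resize(a,(400,323)),cv2.resize(b,(400,323))])[:,:,::-1])
E
```

```text
[ 0.69623221 -0.19649935  0.09375036] [-3.22688829  1.64085704  5.74757999] 0.10919832004994322 40.48995494842529 11.15
```

View pics/f.png

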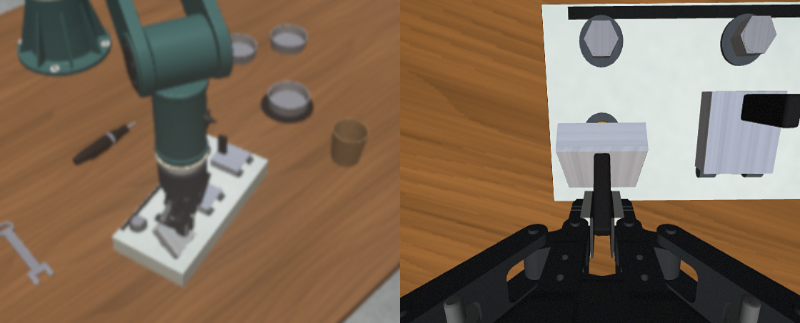

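The cap behind bolt 3 stands open in the fingers (right view, about (600,160)), with its lock nut visible at (600,118). The other caps are shut and the dish is on its pad (left view, (288,100)).

```bash
python3 -c "
from cell import robot
print(robot.close_job())"
```

```text
the job is handed in; nothing more can be done
None
```

The job is handed in: the dish stands on its pad (about 7 mm off centre), bolt 3 (right) was the loose one, and its cap is held open at about 54° by position estimate, with the other two caps shut and the cup, handpiece and spanner untouched; the judge's verdict was not shown.

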